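# Wedge the banding stand up to its height stop

## Robot

A 6-joint arm with a two-finger parallel gripper is mounted at the origin on a cart in front of the work surface, level with it; the furniture and walls round the work are solid. World frame = base frame: x ahead of the robot, y to its left, z up, the work surface at z = 0. Lengths are in mm, angles in rad, forces in N, time in s.
With the tool pointing down it reaches from about 300 to 875 mm from the base axis. Payload 6.4 kg.
Tool frame: the origin (TCP) lies midway between the tips of the shut fingers; the grasp point (between the pads) lies 19 mm behind it; z points along the fingers, y is the direction in which the jaws open and shut (so a half turn about z gives the same grasp; the last joint's range is limited). The gripper opens to 88 mm and grips with 3 to 60 N. Pads are 18 mm wide; open, the fingers measure 123 mm over their backs; the gripper's body (75 mm by 187 mm) begins 45 mm behind the grasp point.
Start: joints at [-1.318, 0.181, 1.607, -0, 1.354, -0.206], TCP at [254.669, -515.543, 238.714] pointing down, gripper open.
Joint ranges: [-2.99, 2.99], [-0.89, 2.07], [0.3, 2.58], [-1.14, 4.28], [0, 2.63], [-3.12, 3.12]. Speed limits (rad/s): [2.57, 2.57, 3.01, 3.14, 3.14, 3.14].

## Interface

Orientations are given as a unit quaternion [x, y, z, w].
In Python, from workcell import ctrl gives the robot as it stands. The module is installed in compiled form; this text tells all that it offers. Calls block until the motion is done:
- ctrl.move_pose(position, orientation): joint-space move of the TCP to a pose.
- ctrl.servo_line(position, v=150, rot=None, threshold=None): straight line of the TCP; rot=None keeps the orientation; v is the mean speed in mm/s. With threshold (N) it stops when the force on the tool has changed by that much, and returns True; else False.
- ctrl.set_joints(angles): joint-space move.
- ctrl.command_gripper(opening, force=None): finger opening in mm; force is the grip in N (None keeps the last); returns when the fingers have stopped.
- ctrl.pause(seconds).
- ctrl.solve_ik(position, orientation): joint angles nearest the present ones, or None.
- ctrl.observe(): the state.
- ctrl.capture(name): name is "side" or "top" or "wrist"; returns the picture (420x560x3 uint8, red, green, blue); there is no depth.
- ctrl.get_calibration(name): a dict with "fx", "fy", "cx", "cy" (pixels), "R" (3x3) and "t" (3): a world point X has camera coordinates R X + t; the wrist camera has in their place "T_tool_cam" (4x4, takes a point from camera to tool coordinates, whose origin is the TCP and whose axes are the flange's). Camera axes: x right, y down, z forward; pixel columns grow to the right and rows downward; lengths in mm; the calibration is good to about 2 mm. A picture is of the moment at which its call begins: read the wrist's pose just before it. get_calibration takes no time and is no camera call.
A pose or a line that the arm cannot do raises ctrl.PlanningError and nothing moves.
- ctrl.sign_off(): hands the job in, once; it reports no verdict.
The state is a dict: "time_s": time; "qpos": joint angles; "joint_vel": joint speeds; "joint_efforts": joint torques, N m; "position": TCP position; "tool_rot": TCP orientation; "force": force on the tool from outside, world axes, zero at the start; "torque": the same for the moment, N m; "grip_width": finger opening in mm.
Only numpy, scipy, OpenCV 4.12 (cv2) and the standard library are available. Lean on these libraries where they do the work, as an engineer would, in place of code of your own. Each camera call takes 0.05 s, during which the arm holds its last target.

## Task

Take the wooden wedge out of the tray by its heel and slide it along the bench, thin end first, under the front edge of the banding stand's platform. Push it in gently until the platform, with the tumbler standing on it, has risen to the stop screw under the height bar and is held snug against it, pressing firmly but not jammed, then let go of the wedge and leave it there. Do not upset the tumbler or shift the jar and the stamp near the stand.

Things in the scene. Friction and masses are not known exactly. Their poses are not given: they have to be found in the camera images.
- stand: Fixed wooden U-shaped foot of the banding stand, 170 x 130 mm, 12 mm high, open to the front. Origin on the bench under the middle of the platform's front edge; x points from front to rear (the way the wedge goes in), y left, z up. The clear channel between its side runners is 94 mm wide (y -47 to 47) and 130 mm deep; its floor is the bench.
- platform: Lifting part, 0.25 kg: plywood plate 130 mm wide, x = 0 to 125 mm, 12 mm thick, rounded steel nosing (radius 4.5 mm) along its front edge, and a carriage block at the rear that runs up and down two rods without tilting. Origin and axes are the stand's while it is down (underside then 12 mm over the bench); it rises straight up. The tumbler adds 0.1 to 0.3 kg.
- platform_edge (a point): Middle of the underside of the platform's steel nosing, 4.5 mm behind its front face; 12 mm above the bench while the platform is down.
- carriage_top (a point): Middle of the top face of the platform's rear carriage block, 50 mm over the bench while down: the face that meets the stop screw's foot.
- stop_bar: Fixed steel height bar, 26 x 124 x 14 mm, across the rods 9.5 to 10.5 mm above the carriage block at the start. A brass stop screw in its middle points down 2 to 5 mm, set anew each time and not measured: its foot is the height mark, a hard stop for the carriage. Origin mid-underside of the bar. A snug fit presses with about 3 to 12 N; under 1.5 N is loose, 20 N jammed.
- wedge: Loose dark wooden wedge in the tray (floor z = 2 mm, rim 24 mm), 90 g, 32 mm wide: taper 110 mm long, 3 mm thick at the tip, 25 mm at the heel (1 in 5), then a heel block 36 long, 42 high. Waxed: stays where pushed. Origin on its base at the tip; x from heel to tip, z up. Pushing it in takes 4 to 11 N; once at the screw, about 4 N more per mm, as does the pressure.
- wedge_heel (a point): Centre of the wedge's heel block, 128 mm behind the tip, half-way up (21 mm over its base): the place to grip, across the 32 mm width.
- wedge_tip (a point): Middle of the wedge's thin end, half-way up its 3 mm thickness.
- tumbler_center (a point): Centre, half-way up, of the loose clay tumbler (68 mm wide, 89 mm high) that stands upright on the platform, about 72 mm behind its front edge.
- jar_center (a point): Centre, half-way up, of a loose round glaze jar (58 mm wide, 73 mm high) standing on the bench beyond the stand's open front.
- stamp_center (a point): Centre, half-way up, of a loose turned wooden stamp (27 mm wide, 61 mm high) standing on the bench between the jar and the tool chest.
Not all that is in view belongs to the job. Leave any blue look-alike of the part that bears tumbler_center alone.

How it is judged:
By the outcome, as a careful person would: the job done as asked, in the order asked, and still so for the second after the job is handed in, with the robot touching nothing.
It also fails if it takes over 64 s, if anything falls off the work surface, if the arm or the gripper's body presses on something with over 40 N, if the wrist force passes 120 N, or if a joint passes its speed limit or range.

## Working session

There is one attempt and no reset: what is moved stays moved. The work goes in short steps, each a Python script; the robot and the scene stay as the last script left them, time stands still between calls to the robot, and variables do not carry over. Pictures are saved under pics/ and viewed, and the job is handed in when it is done.

```bash
mkdir -p pics; ls
python3 - <<'E'
from workcell import ctrl
import cv2,json,numpy as np
s=ctrl.observe();print(s)
for n in("side","top","wrist"):
    im=ctrl.capture(n);cv2.imwrite(f"pics/{n}0.png",im[:,:,::-1]);c=ctrl.get_calibration(n);print(n,{k:np.round(np.array(v),4).tolist() for k,v in c.items()})
E
```

```text
pics
{'time_s': 0.0, 'qpos': array([-1.31831794e+00,  1.81536684e-01,  1.60797371e+00, -4.05060389e-06,
        1.35378371e+00, -2.06300198e-01]), 'joint_vel': array([ 0.00218615, -0.00011881,  0.00091171, -0.00053838, -0.00031483,
        0.00024269]), 'joint_efforts': array([ 1.08485640e-04, -4.33872449e+01, -3.41847754e+01,  7.01693189e-02,
        3.85371340e-02, -1.38143832e-04]), 'position': array([ 254.52297687, -515.02221398,  237.82915541]), 'tool_rot': array([ 9.73804989e-01,  2.27383199e-01, -2.16176469e-05, -8.50453589e-04]), 'force': array([-0.24790017,  0.12592717, -0.1078991 ]), 'torque': array([-0.02287371, -0.01660275,  0.02216872]), 'grip_width': 88.09626787715145}
side {'fx': 405.3096, 'fy': 405.3096, 'cx': 277.3783, 'cy': 215.8518, 'R': [[0.9652, -0.2603, 0.0245], [-0.0878, -0.4109, -0.9074], [0.2462, 0.8737, -0.4195]], 't': [-563.2229, 99.0345, 896.3985]}
top {'fx': 521.2487, 'fy': 521.2487, 'cx': 278.2386, 'cy': 212.0109, 'R': [[-0.0111, -0.9999, -0.0069], [-0.9976, 0.0115, -0.0676], [0.0677, 0.0061, -0.9977]], 't': [-25.3084, 587.9321, 1272.7592]}
wrist {'fx': 316.7131, 'fy': 316.7131, 'cx': 278.4421, 'cy': 211.9566, 'T_tool_cam': [[0.0005, -0.9463, -0.3233, 84.7529], [1.0, 0.0005, 0.0, -0.1499], [0.0001, -0.3233, 0.9463, -146.9049], [0.0, 0.0, 0.0, 1.0]]}
```

View pics/side0.png

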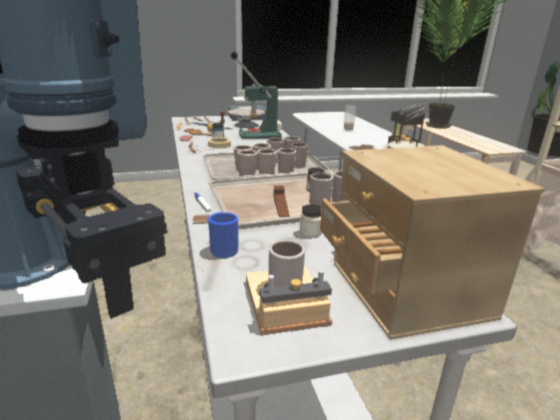

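View pics/top0.png

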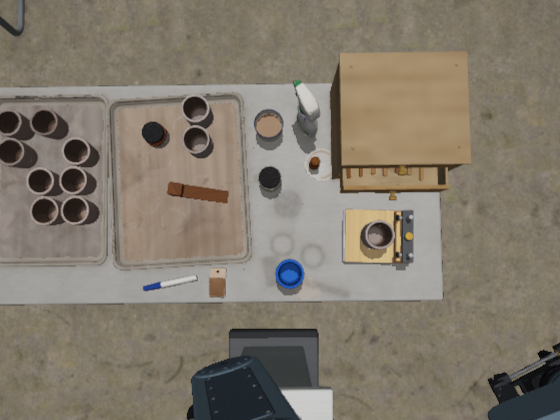

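View pics/wrist0.png

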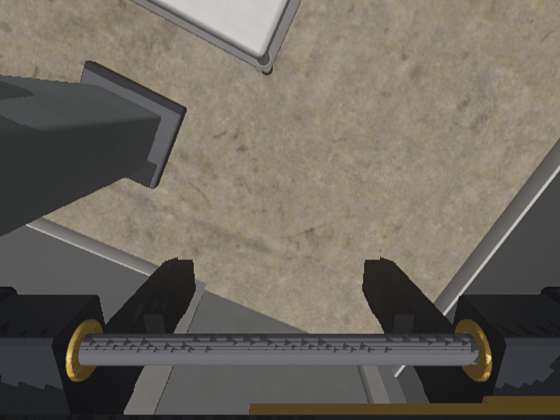

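Top view: the wedge is at about (168–228,190) with its tip to the right. The stand has its front edge at column ~345, rows 209–263. The jar is at (270,179), the stamp at (315,163), and the blue cup at (290,273) is the look-alike. I'll work out rough positions and then take wrist views.

```bash
cat > h.py <<'E'
from workcell import ctrl
import cv2,numpy as np
from scipy.spatial.transform import Rotation as Ro
def cam(n,s=None):
    c=ctrl.get_calibration(n)
    K=np.array([[c['fx'],0,c['cx']],[0,c['fy'],c['cy']],[0,0,1]])
    if n!='wrist': return K,np.array(c['R']),np.array(c['t'])
    T=np.array(c['T_tool_cam']);Rw=Ro.from_quat(s['tool_rot']).as_matrix()
    Rc=Rw@T[:3,:3];p=Rw@T[:3,3]+np.array(s['position'])
    return K,Rc.T,-Rc.T@p
def ray(C,uv):
    K,R,t=C;d=R.T@np.linalg.solve(K,np.array([uv[0],uv[1],1.]));o=-R.T@t;return o,d
def onz(C,uv,z):
    o,d=ray(C,uv);return o+d*(z-o[2])/d[2]
def tri(obs):
    A=np.zeros((3,3));b=np.zeros(3);L=[]
    for C,uv in obs:
        o,d=ray(C,uv);d=d/np.linalg.norm(d);P=np.eye(3)-np.outer(d,d);A+=P;b+=P@o;L.append((o,P))
    x=np.linalg.solve(A,b);return x,[float(np.linalg.norm(P@(x-o))) for o,P in L]
def proj(C,X):
    K,R,t=C;p=K@(R@np.asarray(X,float)+t);return p[:2]/p[2]
E
python3 - <<'E'
from h import *
C=cam('top')
for n,uv,z in [('wtip',(228,196),4),('heel',(175,189),44),('plat fl',(344,209),24),('plat fr',(344,263),24),('bar',(408,237),75),('tumb',(379,235),113),('jar',(270,179),73),('stamp',(315,163),61),('blue',(290,273),89),('drawer',(341,190),60),('tray l',(112,180),24),('tray r',(248,180),24)]:
    print(n,onz(C,uv,z).round(0))
im=cv2.imread('pics/top0.png')
cv2.imwrite('pics/top0w.png',cv2.resize(im[130:290,140:300],None,fx=3.6,fy=3.6,interpolation=2))
cv2.imwrite('pics/top0s.png',cv2.resize(im[140:290,250:450],None,fx=4,fy=4,interpolation=2))
E
```

```text
wtip [631.  94.   4.]
heel [645. 220.  44.]
plat fl [ 593. -195.   24.]
plat fr [ 460. -192.   24.]
bar [ 521. -338.   75.]
tumb [ 526. -263.  113.]
jar [663. -13.  73.]
stamp [ 702. -122.   61.]
blue [440. -58.  89.]
drawer [ 636. -184.   60.]
tray l [672. 381.  24.]
tray r [668.  42.  24.]
```

View pics/top0s.png

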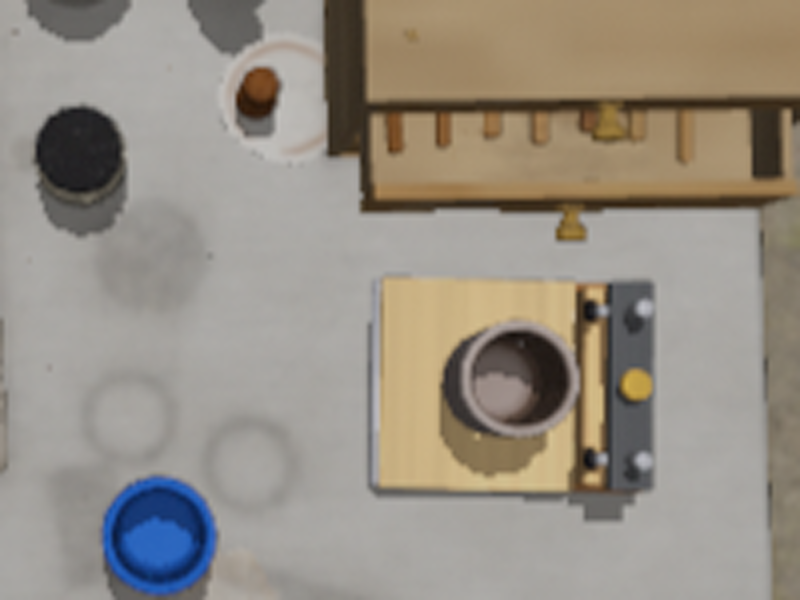

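View pics/top0w.png

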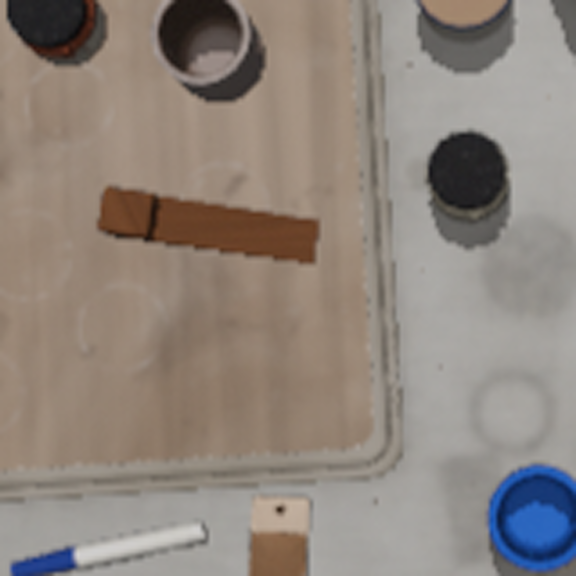

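```bash
cat >> h.py <<'E'
def quat(phi):
    "tool down; jaw axis (tool y) at world angle phi; tool x = y cross z"
    y=np.array([np.cos(phi),np.sin(phi),0]);z=np.array([0,0,-1.]);x=np.cross(y,z)
    return Ro.from_matrix(np.c_[x,y,z]).as_quat()
def snap(n,name):
    s=ctrl.observe();im=ctrl.capture(n);cv2.imwrite(f'pics/{name}.png',im[:,:,::-1])
    np.save(f'pics/{name}.npy',np.r_[s['position'],s['tool_rot']]);return s
def lcam(name):
    a=np.load(f'pics/{name}.npy');return cam('wrist',dict(position=a[:3],tool_rot=a[3:]))
E
python3 - <<'E'
from h import *
for p in [(640,180,180),(640,120,180),(527,-120,200),(527,-147,25),(527,-60,30)]:
    for ph in (0,np.pi): print(p,ph,(lambda j:None if j is None else np.round(j,2))(ctrl.solve_ik(p,quat(ph))))
E
```

```text
(640, 180, 180) 0 [ 0.1   0.43  1.42 -0.    1.3   0.1 ]
(640, 180, 180) 3.141592653589793 [ 0.1   0.43  1.42 -0.    1.3  -3.05]
(640, 120, 180) 0 [ 0.    0.4   1.45 -0.    1.29  0.  ]
(640, 120, 180) 3.141592653589793 None
(527, -120, 200) 0 [-0.44  0.14  1.73 -0.    1.27 -0.44]
(527, -120, 200) 3.141592653589793 [-0.44  0.14  1.73 -0.    1.27  2.7 ]
(527, -147, 25) 0 [-0.49  0.41  1.81 -0.    0.92 -0.49]
(527, -147, 25) 3.141592653589793 [-0.49  0.41  1.81 -0.    0.92  2.65]
(527, -60, 30) 0 [-0.34  0.37  1.85 -0.    0.92 -0.34]
(527, -60, 30) 3.141592653589793 [-0.34  0.37  1.85 -0.    0.92  2.8 ]
```

Run:
```python
from h import *
ctrl.move_pose((520,-150,260),quat(0));snap('wrist','s1')
ctrl.move_pose((540,-60,230),quat(0));snap('wrist','s2')
ctrl.move_pose((630,110,200),quat(0));snap('wrist','w1')
ctrl.move_pose((630,190,170),quat(0));snap('wrist','w2')
print(ctrl.observe()['time_s'])
```

```text
3.7167
```

View pics/s1.png

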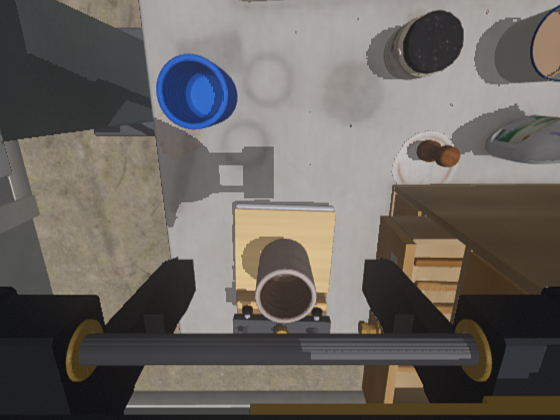

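View pics/s2.png

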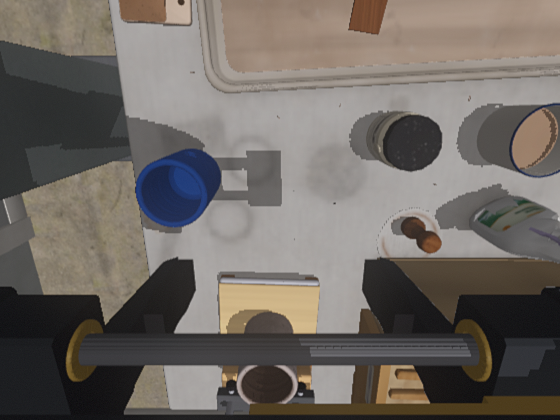

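View pics/w1.png

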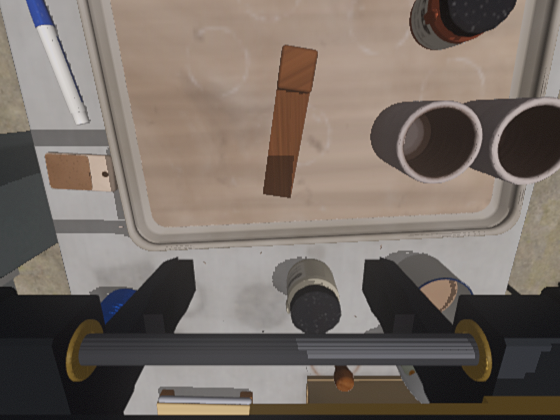

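View pics/w2.png

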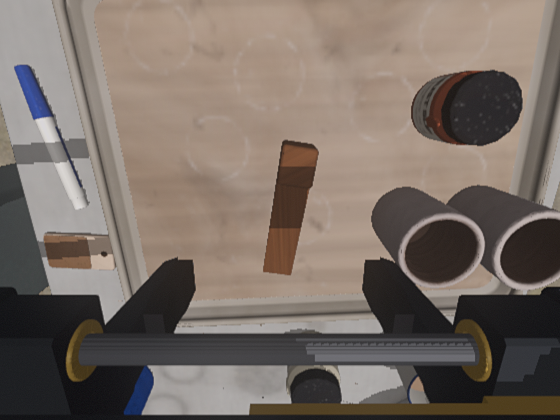

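s1/s2 show the platform nosing (s1 row ~207, cols 236–334; s2 row ~280, cols 220–319), the blue cup at upper left, and the jar and stamp to the right. w1/w2 show the wedge with its heel up and its tip at about (278,196) in w1 and (278,273) in w2. Next I'll extract corners from masks.

Run:
```python
from h import *
for n,(x0,y0,x1,y1) in dict(w1=(250,30,330,210),w2=(250,130,330,285)).items():
    im=cv2.imread(f'pics/{n}.png')[y0:y1,x0:x1]
    cv2.imwrite(f'pics/{n}c.png',cv2.resize(im,None,fx=3.3,fy=3.3,interpolation=0))
a=cv2.imread('pics/w1c.png');b=cv2.imread('pics/w2c.png');h=max(a.shape[0],b.shape[0])
cv2.imwrite('pics/wc.png',np.hstack([cv2.copyMakeBorder(i,0,h-i.shape[0],0,20,0) for i in(a,b)]))
# wedge mask
for n in('w1','w2'):
    im=cv2.imread(f'pics/{n}.png');hsv=cv2.cvtColor(im,cv2.COLOR_BGR2HSV)
    m=((hsv[...,1]>125)&((hsv[...,0]<14))).astype(np.uint8)*255
    m[:, :240]=0;m[:,340:]=0;m[290:]=0
    cs,_=cv2.findContours(m,0,1);c=max(cs,key=cv2.contourArea)
    print(n,cv2.contourArea(c),cv2.approxPolyDP(c,2.5,True)[:,0].tolist(),cv2.minAreaRect(c))
# nosing & cup
for n in('s1','s2'):
    im=cv2.imread(f'pics/{n}.png');hsv=cv2.cvtColor(im,cv2.COLOR_BGR2HSV)
    m=((hsv[...,0]>105)&(hsv[...,0]<130)&(hsv[...,1]>120)).astype(np.uint8)
    cs,_=cv2.findContours(m,0,1);c=max(cs,key=cv2.contourArea);print(n,'blue',cv2.boundingRect(c))
def cr(n,x0,y0,x1,y1,o,f=4): cv2.imwrite(f'pics/{o}.png',cv2.resize(cv2.imread(f'pics/{n}.png')[y0:y1,x0:x1],None,fx=f,fy=f,interpolation=0))
cr('s1',150,40,350,190,'s1a');cr('s1',220,190,350,340,'s1b');cr('s2',130,140,330,290,'s2a')
```

```text
w1 3472.0 [[285, 45], [266, 172], [270, 171], [267, 169], [269, 163], [273, 165], [276, 160], [277, 163], [274, 155], [292, 155], [290, 183], [316, 52]] ((288.9594421386719, 114.24324035644531), (34.52378463745117, 135.3003692626953), 9.462322235107422)
w2 1327.5 [[277, 184], [276, 189], [280, 192], [275, 193], [264, 271], [289, 274], [299, 227], [290, 225], [290, 228], [283, 228], [281, 215], [277, 218], [281, 227], [273, 227], [276, 224], [272, 222], [276, 216], [272, 216], [276, 213], [274, 204], [279, 204], [278, 211], [281, 212], [279, 196], [280, 201], [274, 201], [275, 195], [281, 194]] ((284.1765441894531, 229.64918518066406), (29.706876754760742, 87.9634017944336), 8.93058967590332)
s1 blue (156, 54, 81, 75)
s2 blue (136, 149, 84, 78)
```

View pics/wc.png

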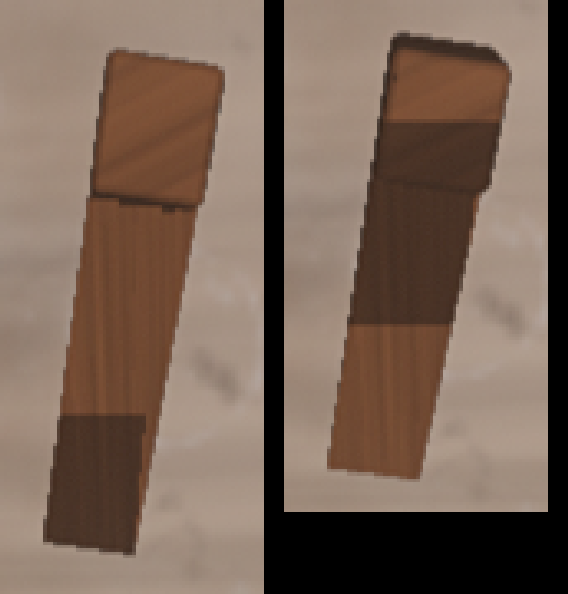

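View pics/s1a.png

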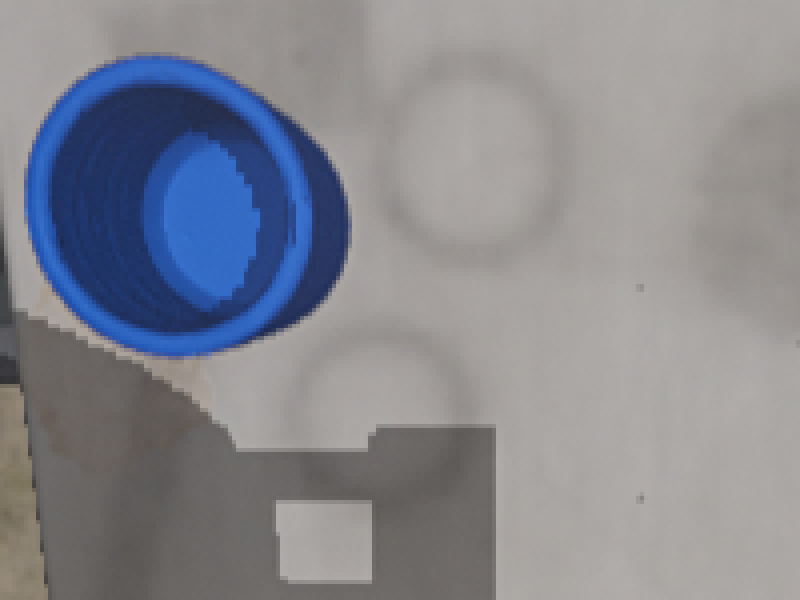

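View pics/s1b.png

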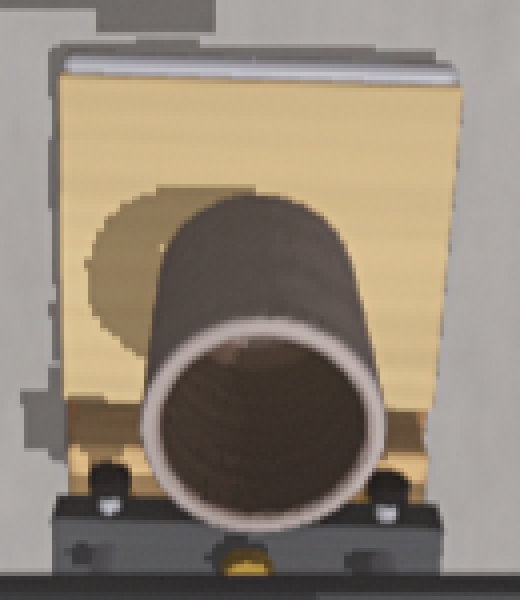

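View pics/s2a.png

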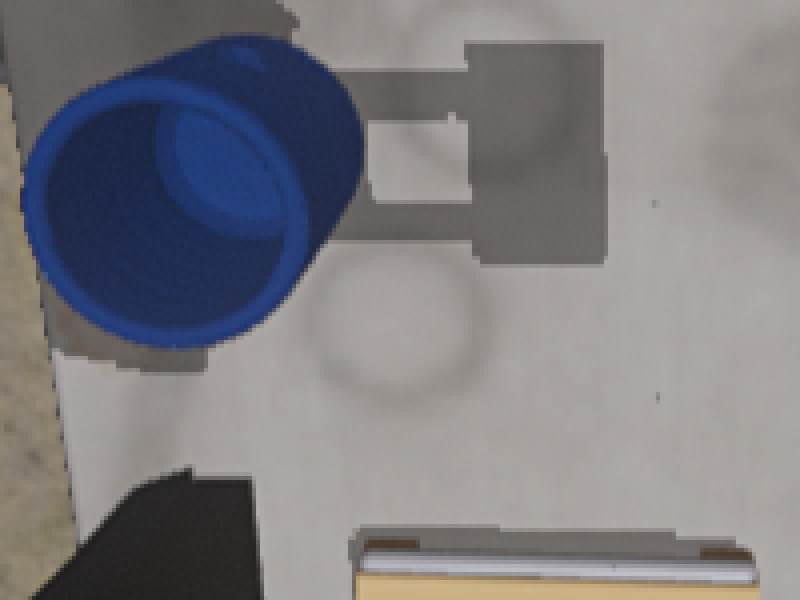

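Run:
```python
from h import *
s1,s2,w1,w2=[lcam(n) for n in('s1','s2','w1','w2')]
T=cam('top')
P={'plateFL':[(s1,(235.3,208.2)),(s2,(219.2,283.7))],'plateFR':[(s1,(335.5,211.2)),(s2,(319.3,286.2))],
'noseL':[(s1,(236,204)),(s2,(220.5,277))],'noseR':[(s1,(334,206.5)),(s2,(318,280))],
'heelRL':[(w1,(283.3,45.2)),(w2,(282.7,147.6))],'heelRR':[(w1,(317.3,50.6)),(w2,(318.5,152.7))],
'heelFL':[(w1,(277.9,89.1)),(w2,(278.2,183.9))],'heelFR':[(w1,(311.5,91.5)),(w2,(311.8,187.6))],
'tipL':[(w1,(263.3,194.2)),(w2,(263.3,271.5))],'tipR':[(w1,(290.6,197.3)),(w2,(290.9,274.8))],
'cup':[(s1,(192.2,91.2)),(s2,(171.5,193))],
'jar':[(s1,(435,40)),(s2,(412,142)),(w1,(316,308))]}
for k,v in P.items():
    x,e=tri(v);print(k,x.round(1),np.round(e,1))
# direction using known planes
h=[onz(C,uv,44)for C,uv in[(w1,(283.3,45.2)),(w1,(317.3,50.6)),(w1,(277.9,89.1)),(w1,(311.5,91.5))]]
t=[onz(w1,uv,5) for uv in[(263.3,194.2),(290.6,197.3)]]
print('w1 plane heel',np.mean(h,0).round(1),[x.round(1)[:2] for x in h],'tip',np.mean(t,0).round(1))
h=[onz(w2,uv,44)for uv in[(282.7,147.6),(318.5,152.7),(278.2,183.9),(311.8,187.6)]];t=[onz(w2,uv,5) for uv in[(263.3,271.5),(290.9,274.8)]]
print('w2 plane heel',np.mean(h,0).round(1),[x.round(1)[:2] for x in h],'tip',np.mean(t,0).round(1))
for n,C,l in(('s1',s1,[(235.3,208.2),(335.5,211.2)]),('s2',s2,[(219.2,283.7),(319.3,286.2)])): print(n,[onz(C,u,24).round(1) for u in l])
```

```text
plateFL [ 465.3 -190.9   26.9] [0.2 0.2]
plateFR [ 592.4 -195.8   24.6] [0.2 0.2]
noseL [ 464.4 -190.    12. ] [0.1 0.1]
noseR [ 591.9 -192.6   14.9] [0.3 0.3]
heelRL [633.9 239.6  50.9] [0.4 0.4]
heelRR [663.1 235.4  51.3] [0.2 0.2]
heelFL [629.8 205.7  39. ] [0. 0.]
heelFR [659.7 203.5  43.6] [0.1 0.1]
tipL [613.2  97.1   4.4] [0.1 0.1]
tipR [643.9  94.    6.3] [0. 0.]
cup [439.2 -55.   88.7] [0.1 0.1]
jar [669.3  -9.2  66.4] [1.  1.2 0.3]
w1 plane heel [647.  221.5  44. ] [array([634.4, 240.6]), array([663.7, 236.5]), array([629.8, 205.5]), array([659.9, 203.5])] tip [628.6  95.4   5. ]
w2 plane heel [646.8 220.9  44. ] [array([633.6, 238.7]), array([664.2, 234.4]), array([629.8, 207. ]), array([659.6, 203.6])] tip [628.5  95.3   5. ]
s1 [array([ 465. , -191.9,   24. ]), array([ 592.7, -196. ,   24. ])]
s2 [array([ 464.5, -192.6,   24. ]), array([ 592.3, -196.1,   24. ])]
```

Run:
```python
from h import *
s1,s2,w1,w2=[lcam(n) for n in('s1','s2','w1','w2')]
for k,v in {'cupA':[(w1,(439.5,141)),(w2,(441,251.5))],'cupB':[(w1,(537,140)),(w2,(538,250))],'jarlid':[(w1,(478,5)),(w2,(486,108))]}.items(): print(k,tri(v))
T=cam('top');print(onz(T,(197,140),88),onz(T,(153,132),60))
```

```text
cupA (array([756.41318149, 165.48143002,  94.05460632]), [0.14970432646206944, 0.14970432646222914])
cupB (array([833.42616113, 165.98971049,  92.42482663]), [0.5699051912966923, 0.5699051912966653])
jarlid (array([795.85139576, 270.3512129 ,  46.8123639 ]), [1.9478701119493373, 1.9478701119493862])
[756.50288964 158.53004978  88.        ] [783.40634103 270.17975095  60.        ]
```

Run:
```python
from h import *
q=quat(-0.145)
ctrl.move_pose((647,221.2,130),q)
hit=ctrl.servo_line((647,221.2,34),v=70,threshold=6)
s=ctrl.observe();print(hit,s['position'].round(1),s['force'].round(1))
if not hit:
    ctrl.servo_line((647,221.2,34-(s['position'][2]-33)),v=20)
    s=ctrl.observe();print(s['position'].round(2))
    snap('wrist','g0')
    ctrl.command_gripper(20,force=50)
    s=ctrl.observe();print(s['grip_width'],s['position'].round(1),s['force'].round(1),s['torque'].round(2))
    ctrl.servo_line((647,221.2,50),v=30)
    s=ctrl.observe();print(s['grip_width'],s['position'].round(1),s['force'].round(1),s['torque'].round(2),s['time_s'])
    snap('wrist','g1');snap('side','g1s')
```

```text
False [647.4 221.3  34.7] [ 0.7 -0.5 -0. ]
[647.01 221.22  32.42]
31.38155567512558 [647.  221.2  32.3] [-0.7  0.3  0.1] [-0.   -0.05  0.04]
31.483391789828964 [646.9 221.2  50. ] [-0.6 -0.5 -1.3] [ 0.03 -0.09 -0.01] 7.5
```

View pics/g1.png

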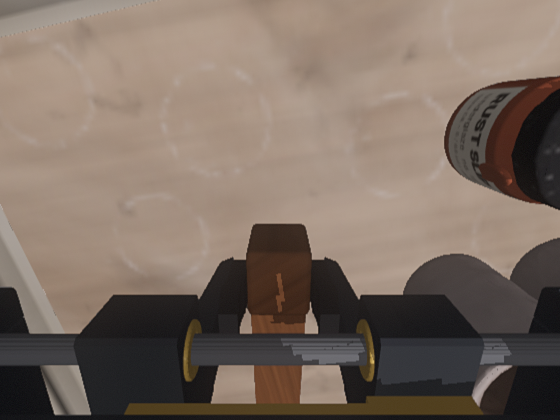

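View pics/g1s.png

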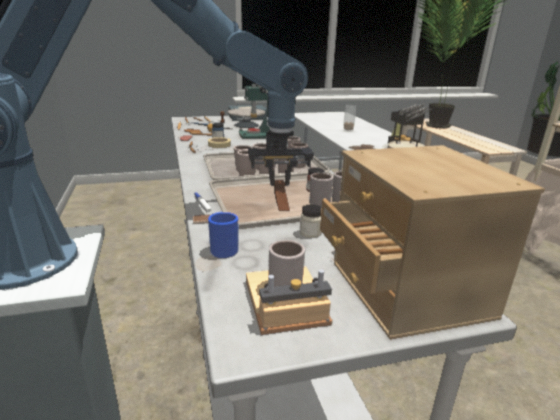

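Run:
```python
from h import *
q=quat(-0.027)
ctrl.servo_line((647,221.2,150),v=150)
ctrl.servo_line((532,-46,150),v=200,rot=q)
ctrl.servo_line((532,-46,60),v=120)
s=ctrl.observe();print(s['grip_width'],s['position'].round(1),s['force'].round(1),s['torque'].round(2),s['time_s'])
snap('wrist','p0');snap('side','p0s');snap('top','p0t')
im=cv2.imread('pics/p0s.png')[180:330,180:380];cv2.imwrite('pics/p0sc.png',cv2.resize(im,None,fx=4,fy=4,interpolation=2))
```

```text
31.469787913043884 [532.6 -46.1  60.6] [ 0.4 -0.1 -0.3] [ 0.03 -0.13  0.03] 10.925
```

View pics/p0.png

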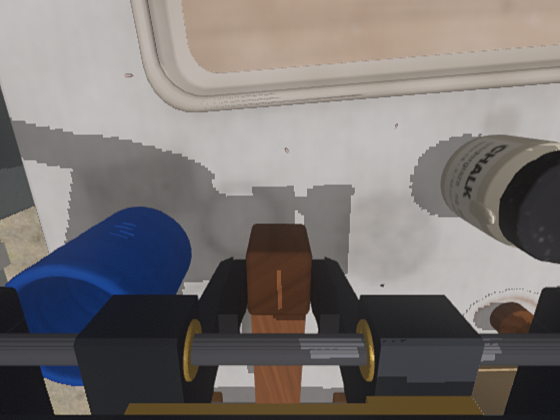

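View pics/p0sc.png

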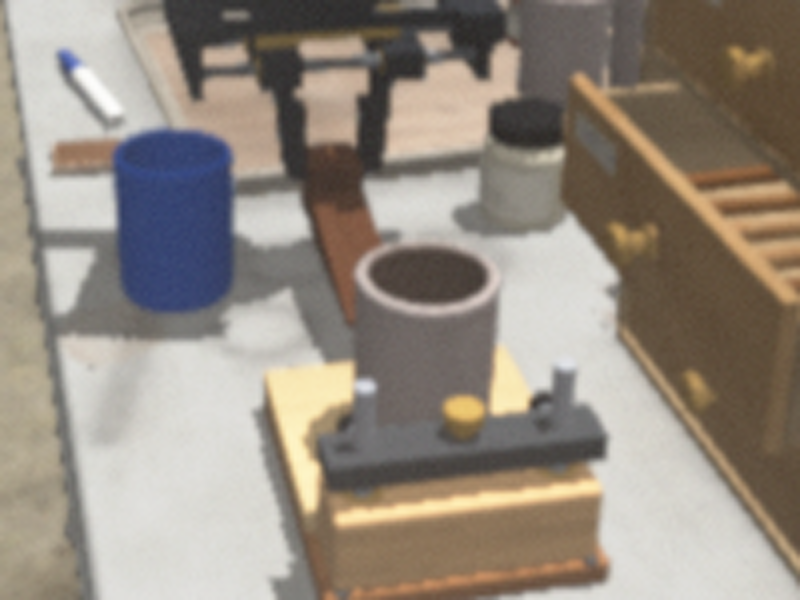

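View pics/p0t.png

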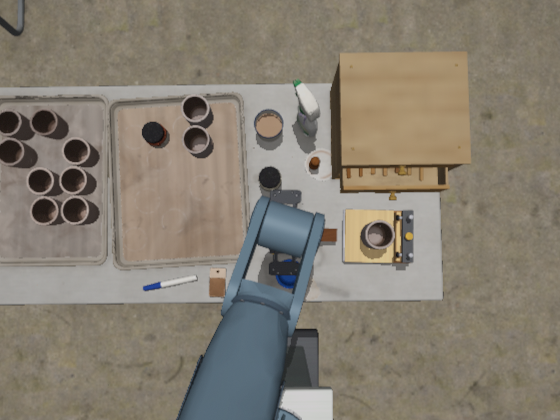

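The wedge is held level. In the top view its tip is at about (337,235), in line with the stand centre at row ~236. Next I lower it to the bench.

Run:
```python
from h import *
ctrl.servo_line((532.3,-46,36),v=60)
s=ctrl.observe();print(s['position'].round(2),s['force'].round(1))
hit=ctrl.servo_line((532.3,-46,29.5),v=10,threshold=3)
s=ctrl.observe();print(hit,s['grip_width'],s['position'].round(2),s['force'].round(1),s['torque'].round(2),s['time_s'])
snap('wrist','l0');snap('side','l0s');snap('top','l0t')
a=cv2.resize(cv2.imread('pics/l0s.png')[200:310,200:350],None,fx=3.6,fy=3.6,interpolation=2)
b=cv2.resize(cv2.imread('pics/l0t.png')[190:280,310:360],None,fx=4.4,fy=4.4,interpolation=2)
cv2.imwrite('pics/l0c.png',np.hstack([a,b]))
```

```text
[531.98 -45.92  35.48] [ 0.2 -0.6 -0.4]
True 31.638564221578278 [532.26 -45.98  30.07] [-1.2 -0.3  4.5] [ 0.04 -0.06 -0.  ] 12.2167
```

View pics/l0c.png

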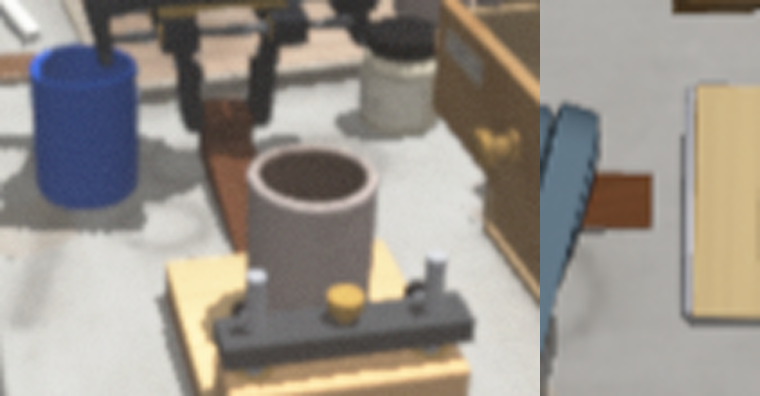

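```bash
cat >> h.py <<'E'
def px(y): return 532.3+0.027*(y+46)
def st(tag=''):
    s=ctrl.observe();print(tag,s['position'].round(2),s['force'].round(1),s['torque'].round(2),round(s['grip_width'],1),round(s['time_s'],2));return s
E
python3 - <<'E'
from h import *
ctrl.servo_line((px(-46),-46,30.3),v=10);st()
print(ctrl.servo_line((px(-104),-104,30.3),v=45,threshold=10));st()
snap('side','i0s');snap('top','i0t')
for y in (-108,-112,-116,-120,-124,-127):
    ctrl.servo_line((px(y),y,30.3),v=15);s=st(y)
    if abs(s['force'][1])>18: break
snap('side','i1s')
a=cv2.resize(cv2.imread('pics/i0s.png')[200:320,230:350],None,fx=3.2,fy=3.2)
b=cv2.resize(cv2.imread('pics/i1s.png')[200:320,230:350],None,fx=3.2,fy=3.2)
cv2.imwrite('pics/ic.png',np.hstack([a,b]))
E
```

```text
[532.14 -45.97  30.1 ] [-0.1  0.1  0. ] [-0.07 -0.13 -0.  ] 31.6 12.65
False
 [ 530.72 -103.73   30.3 ] [-0.8  0.2 -0.7] [-0.04 -0.06 -0.03] 31.4 14.09
-108 [ 530.61 -108.12   30.29] [ 0.7 -0.3 -1.2] [-0.09 -0.06 -0.08] 31.4 14.61
-112 [ 530.32 -111.57   30.14] [-0.3  3.1 -0.6] [ 0.55 -0.2   0.06] 31.4 15.03
-116 [ 530.19 -115.7    30.14] [ 0.3  4.7 -0.6] [ 0.72 -0.12 -0.02] 31.3 15.44
-120 [ 530.17 -120.01   30.17] [-0.2  3.5 -1.6] [ 0.56 -0.08 -0.01] 31.7 15.86
-124 [ 530.16 -124.13   30.26] [-0.2  2.3 -1.5] [ 0.56 -0.15  0.01] 31.3 16.27
-127 [ 530.1  -127.14   30.27] [ 0.2  4.4 -3. ] [ 0.45 -0.1  -0.05] 31.7 16.62
```

View pics/ic.png

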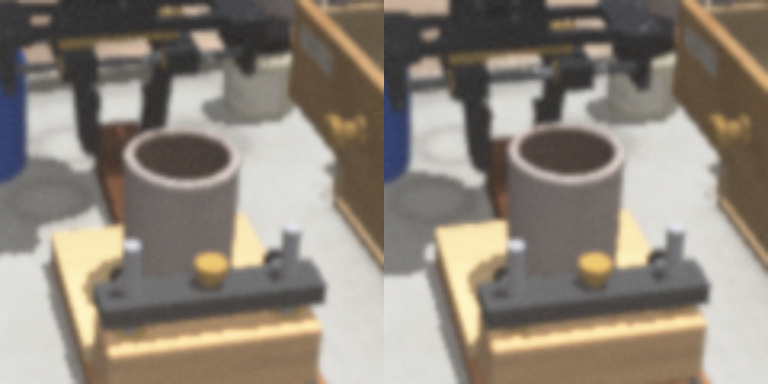

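Contact with the nosing came at heel y≈−110, and the push force is about 4 N while it lifts. I'll go on in 1 mm steps with averaged force.

```bash
cat >> h.py <<'E'
def favg(n=6):
    F=[];M=[]
    for i in range(n):
        ctrl.pause(0.03);s=ctrl.observe();F.append(s['force']);M.append(s['torque'])
    return np.mean(F,0),np.mean(M,0),s
E
python3 - <<'E'
from h import *
base=[]
y=-127.
while y>-156:
    y-=1.0
    ctrl.servo_line((px(y),y,30.3),v=8)
    f,m,s=favg();print(y,s['position'].round(2),f.round(1),m.round(2),round(s['time_s'],1))
    if len(base)>=3 and f[1]>np.median(base[-8:])+2.5: break
    base.append(f[1])
    if s['time_s']>36: break
E
```

```text
-128.0 [ 530.06 -128.     30.29] [-0.1  4.1 -2.5] [ 0.59 -0.11 -0.03] 17.1
-129.0 [ 530.06 -129.04   30.29] [-0.2  4.  -2.4] [ 0.66 -0.1  -0.02] 17.6
-130.0 [ 530.04 -130.08   30.3 ] [-0.1  3.7 -2.3] [ 0.59 -0.13 -0.  ] 18.1
-131.0 [ 530.04 -131.07   30.32] [-0.7  4.1 -2.3] [ 0.58 -0.12 -0.04] 18.6
-132.0 [ 529.98 -132.07   30.3 ] [-0.5  3.9 -2.6] [ 0.6  -0.1  -0.03] 19.1
-133.0 [ 529.92 -133.06   30.29] [ 0.4  3.5 -2.3] [ 0.58 -0.13 -0.02] 19.5
-134.0 [ 529.91 -134.04   30.28] [-0.3  3.6 -2.2] [ 0.58 -0.13  0.  ] 20.0
-135.0 [ 529.89 -135.04   30.29] [-0.4  3.9 -2.9] [ 0.58 -0.12  0.02] 20.5
-136.0 [ 529.87 -136.08   30.29] [-0.3  4.1 -2.8] [ 0.56 -0.12 -0.01] 20.9
-137.0 [ 529.85 -137.06   30.3 ] [ 0.1  3.6 -2.7] [ 0.57 -0.11 -0.03] 21.4
-138.0 [ 529.82 -138.04   30.29] [ 0.2  3.3 -2.3] [ 0.56 -0.13 -0.01] 21.9
-139.0 [ 529.8  -139.03   30.31] [ 0.1  3.6 -2.9] [ 0.56 -0.11 -0.03] 22.4
-140.0 [ 529.77 -140.03   30.33] [ 0.2  3.7 -2.7] [ 0.56 -0.12  0.01] 22.9
-141.0 [ 529.72 -141.06   30.29] [-0.4  3.7 -3.2] [ 0.56 -0.1   0.01] 23.3
-142.0 [ 529.7  -142.07   30.3 ] [ 0.1  3.3 -3.2] [ 0.55 -0.11 -0.02] 23.8
-143.0 [ 529.64 -143.05   30.27] [-0.1  3.7 -3.4] [ 0.56 -0.12 -0.  ] 24.3
-144.0 [ 529.64 -144.08   30.29] [ 0.2  3.4 -2.6] [ 0.53 -0.11 -0.01] 24.8
-145.0 [ 529.62 -145.06   30.31] [-0.2  3.5 -3. ] [ 0.53 -0.1  -0.01] 25.2
-146.0 [ 529.59 -146.06   30.3 ] [-0.2  3.7 -3.3] [ 0.55 -0.09 -0.01] 25.7
-147.0 [ 529.57 -147.02   30.29] [ 0.1  3.8 -3.8] [ 0.58 -0.15 -0.03] 26.2
-148.0 [ 529.45 -147.67   30.16] [ 0.3  5.1 -3.7] [ 0.78 -0.21  0.02] 26.6
-149.0 [ 529.36 -148.1    30.13] [ 0.2  7.4 -3.1] [ 1.14 -0.25  0.01] 27.1
```

The force knee is at y≈−147.2, where the carriage met the screw. At +3.8 N I'm about 1 mm past it, and I'll press on to about +7 N.

Run:
```python
from h import *
y=-149.
while y>-151.5:
    y-=.4
    ctrl.servo_line((px(y),y,30.3),v=6)
    f,m,s=favg();print(round(y,1),s['position'].round(2),f.round(1),m.round(2),round(s['grip_width'],1),round(s['time_s'],1))
    if f[1]>10.3: break
```

```text
-149.4 [ 529.33 -148.14   30.11] [ 0.3  8.7 -2.6] [ 1.35 -0.29  0.01] 31.4 27.6
-149.8 [ 529.3  -148.24   30.12] [ 0.3 10.4 -1.8] [ 1.53 -0.32  0.03] 31.0 28.0
```

Run:
```python
from h import *
for y in(-150.2,-150.6):
    ctrl.servo_line((px(y),y,30.3),v=6)
    f,m,s=favg();print(round(y,1),s['position'].round(2),f.round(1),m.round(2),round(s['grip_width'],1),round(s['time_s'],1))
    if f[1]>12: break
snap('side','f0');snap('wrist','f0w')
a=cv2.resize(cv2.imread('pics/f0.png')[200:340,230:360],None,fx=4.2,fy=4.2,interpolation=2);cv2.imwrite('pics/f0c.png',a)
```

```text
-150.2 [ 529.3  -148.35   30.12] [ 0.7 11.1 -1.3] [ 1.69 -0.34  0.03] 31.3 28.5
-150.6 [ 529.25 -148.49   30.1 ] [ 0.9 12.3 -1.3] [ 1.88 -0.38  0.04] 31.3 28.9
```

View pics/f0c.png

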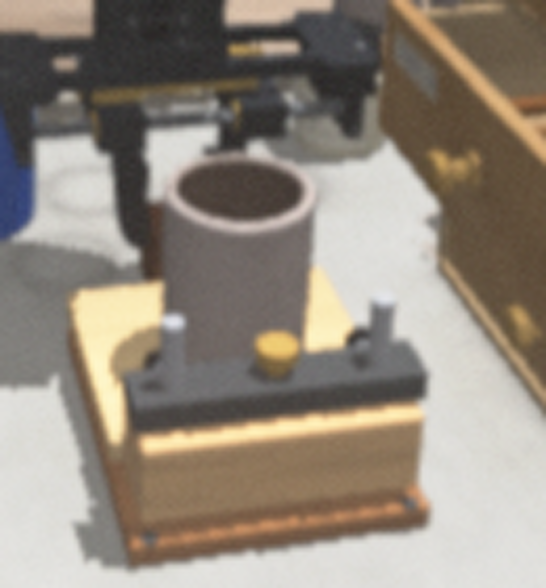

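View pics/f0w.png

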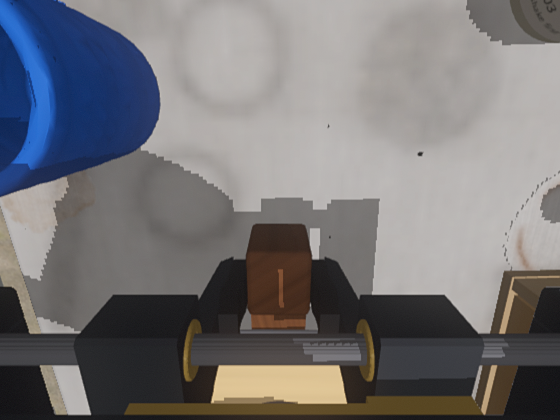

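The force is 12.3 N, +8.7 N over the sliding level and 1.35 mm past the knee, so the pressure should be about 5–9 N. I'll unload the arm before opening so that the release doesn't push the wedge.

Run:
```python
from h import *
y=-150.6
for i in range(8):
    y+=.4
    ctrl.servo_line((px(y),y,30.3),v=6)
    f,m,s=favg(4);print(round(y,1),s['position'].round(2),f.round(1),round(s['time_s'],1))
    if f[1]<1.2: break
ctrl.command_gripper(48,force=10)
f,m,s=favg(4);print(s['position'].round(2),f.round(1),s['grip_width'])
p=s['position']
snap('wrist','r0')
ctrl.servo_line((p[0],p[1],110),v=60);ctrl.servo_line((p[0],p[1],200),v=150)
st();snap('wrist','r1');snap('side','r1s');snap('top','r1t')
```

```text
-150.2 [ 529.24 -148.47   30.08] [ 0.6 11.1 -1.5] 29.4
-149.8 [ 529.28 -148.46   30.11] [ 0.5  8.9 -2.4] 29.8
-149.4 [ 529.3  -148.43   30.12] [-0.6  7.5 -3. ] 30.2
-149.0 [ 529.28 -148.41   30.11] [ 0.2  6.3 -3.3] 30.6
-148.6 [ 529.34 -148.41   30.15] [-0.6  5.2 -4.6] 30.9
-148.2 [ 529.36 -148.36   30.14] [-0.3  2.4 -6.3] 31.3
-147.8 [ 529.42 -148.27   30.18] [-1.4 -1.4 -9.4] 31.7
[ 529.76 -147.84   30.51] [-0.3  0.2 -0.3] 48.30183129466425
 [ 529.22 -147.56  199.07] [-0.2 -0.9  0.5] [-0.02 -0.09 -0.06] 48.1 34.56
```

View pics/r1.png

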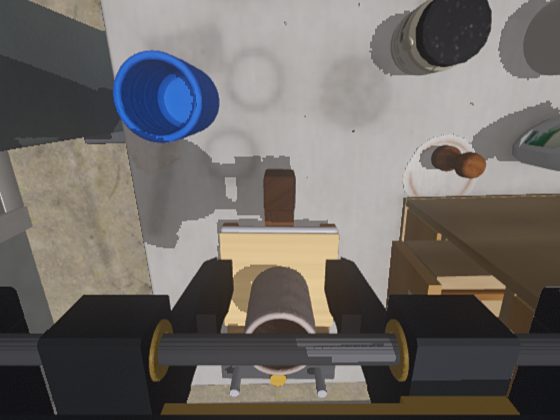

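View pics/r1s.png

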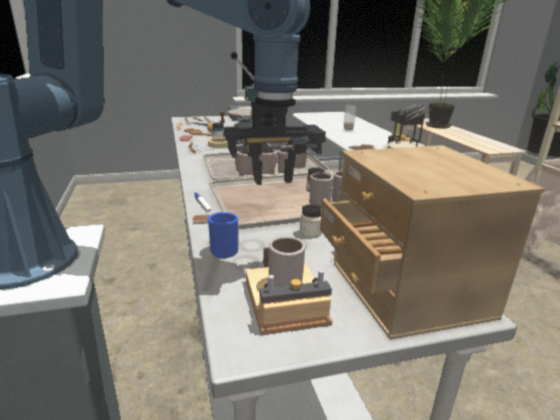

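View pics/r0.png

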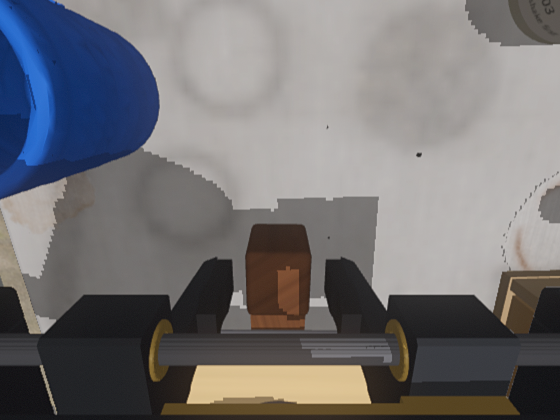

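r1 shows the wedge in place under the nosing (heel at about (280,185)), with the tumbler upright and the jar, stamp and cup where they were. I'll retract and compare with the first top picture.

Run:
```python
from h import *
s=ctrl.observe();p=s['position']
ctrl.servo_line((430,40,260),v=200)
snap('top','e0t');snap('side','e0s');ctrl.pause(1);snap('top','e1t')
a=cv2.imread('pics/top0.png');b=cv2.imread('pics/e0t.png');c=cv2.imread('pics/e1t.png')
for n,(x0,y0,x1,y1) in dict(jar=(255,162,288,195),stamp=(304,150,332,178),blue=(272,256,308,290)).items():
    for nm,i,j in(('start',a,b),('1s',b,c)):
        g=[cv2.cvtColor(k[y0:y1,x0:x1],6).astype(np.float32) for k in(i,j)];print(n,nm,np.round(cv2.phaseCorrelate(*g),2) if 0 else cv2.phaseCorrelate(g[0],g[1]))
g=[cv2.cvtColor(k[200:270,320:420],6).astype(np.float32) for k in(b,c)];print('stand 1s',cv2.phaseCorrelate(*g))
cv2.imwrite('pics/ec.png',np.vstack([cv2.resize(b[140:290,250:450],None,fx=2.8,fy=2.8),cv2.resize(cv2.imread('pics/e0s.png')[215:335,200:360],(560,420))[:, :560][:170] if 0 else cv2.resize(cv2.imread('pics/e0s.png')[230:330,220:360],(560,400))[:170]]))
cv2.imwrite('pics/es.png',np.hstack([cv2.resize(cv2.imread(f)[235:335,235:340],None,fx=3.7,fy=3.7,interpolation=2) for f in('pics/side0.png','pics/e0s.png')]))
st()
```

```text
jar start ((0.024219917902684074, -0.010158814941434002), 1.0064554158368229)
jar 1s ((-0.0044675793882547055, 0.010832170406452235), 1.0008738588219808)
stamp start ((0.005059499814212387, 0.020709003279860028), 0.9956978429688348)
stamp 1s ((0.008865279037992835, -0.014938457086930867), 0.9927517498532931)
blue start ((0.2636489251093117, -0.02310042831220116), 0.8997677840568401)
blue 1s ((-0.09680310567540573, 0.01454236569151135), 1.002883858886766)
stand 1s ((0.011266036555120706, -0.0015275307326518828), 1.000780112809605)
 [430.    40.02 260.01] [ 0.2 -0.   0.5] [ 0.01 -0.04  0.01] 47.9 37.12
```

View pics/ec.png

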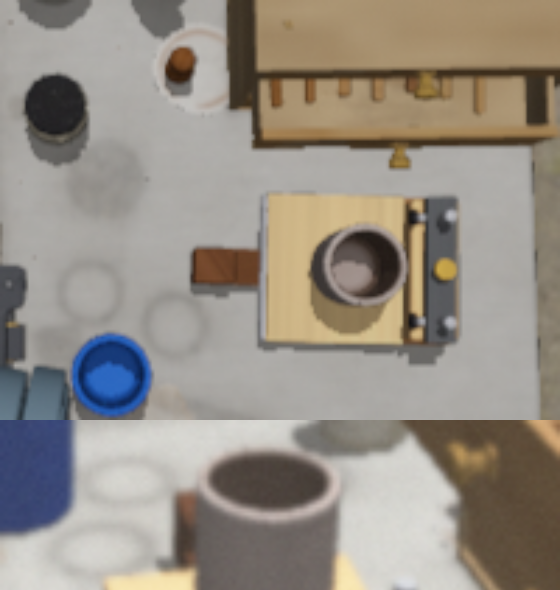

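View pics/es.png

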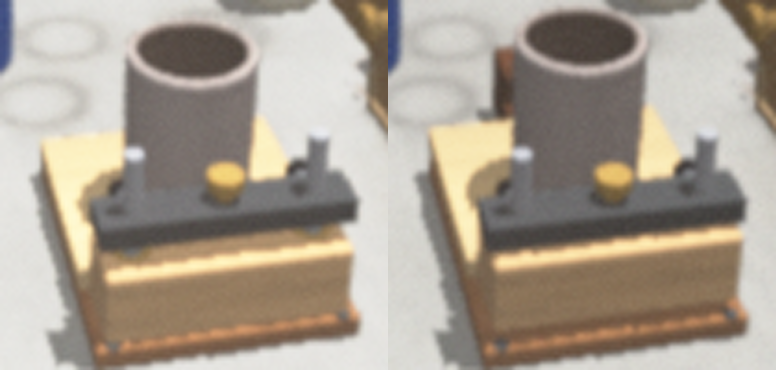

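The platform is clearly raised, everything is steady, and the jar and stamp are unmoved. The blue cup's 0.26 px "shift" has a low correlation response and the arm's edge is close to that crop. I'm handing in.

Run:
```python
from h import *
print(ctrl.sign_off());print(ctrl.observe()['time_s'])
```

```text
the job is handed in; nothing more can be done
None
the job is handed in; nothing more can be done
```

The wedge is under the platform's front edge, the platform is raised to the stop screw, and I let go and handed the job in at about 37 s.

- **Grip and slide:** I took the wedge by the top of its heel block, so that the gripper body cleared the blue cup by about 5 mm. I set it on the bench and slid it in thin end first. It met the nosing at heel y ≈ −110.
- **Pressure:** Sliding took about 3.6 N, and the force began to climb at y ≈ −147.2, where the carriage met the screw. I stopped at 12.3 N, then unloaded the arm before opening.
- **Last checks:** The pictures show the platform raised by about 7 mm with the tumbler upright. The wedge and stand were steady over one second, and the jar and stamp were unmoved (under 0.03 px).

**Less certain:**
- The final pressure is inferred, not measured. The force gives about 8.7 N and the travel about 5 N; both are inside the 3–12 N range. The tool drifted back 0.1–0.2 mm while unloading, which could take off up to about 1 N.
- The blue cup compared at 0.26 px (about 0.6 mm) with a weaker match. I put that down to the arm's edge or shadow in the crop, but did not confirm it.

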